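# Screw the cap onto the clamped sample jar

## Task

The amber sample jar in the bench clamp has been left open: fetch its big white screw cap, set it level on the jar's mouth, turn it gently backwards (anticlockwise from above) until you feel it drop into the thread, then screw it clockwise until it is fully home, and let go. Use no rough force between cap and jar, and leave everything else on the bench where it is.

Things in the scene. Friction and masses are not known exactly. Their poses are not given: they have to be found in the camera images.
- jar: Open amber glass jar, 76 mm across, in a bench clamp: grey 110 x 110 x 8 mm plate, two steel jaws 34 mm high at the jar's +y and -y. All fixed to the bench. Origin: centre of the plate's underside; z up, the jar's axis. Shoulder 57 mm, rim 88 mm above the bench. The thread's angle about z is unrelated to this frame and differs each time: it must be felt.
- jar_mouth (a point): Centre of the open jar's rim, on its axis, 88 mm above the bench; z up. The neck is 43 mm across, its top 3.5 mm tapers to 38 mm; its ledges and threads reach 53.5 mm across, with three thread entries 120 degrees apart.
- jar_ledge (a point): Point on the jar's axis 79.5 mm above the bench: where the cap's underside is while its lugs rest on the level ledge, not yet in the thread (84.5 mm if lugs stand on the ribs). There it turns easily backwards (anticlockwise from above); clockwise, ribs soon stop it. Within 0 to 130 degrees backwards, under a light push of 2 to 6 N, it drops into the thread.
- jar_entry (a point): Point on the jar's axis 69 mm above the bench: where the cap's underside is once it has dropped (10.5 mm) into the thread entries. Ribs then stop it turning further back. If it hangs part-way, a wiggle of a few degrees to and fro under the same light push lets it down; play in the entry is about 7 degrees.
- jar_home (a point): Point on the jar's axis 64 mm above the bench: where the cap's underside is when fully home, the inside of its top on the rim: 70 to 80 degrees clockwise from the drop, with a light push following it down. At 90 to 100 degrees a stop ends the thread and the moment rises; finger-tight (0.15 to 0.5 N m) is enough.
- cap: The jar's cap: white plastic, ribbed side, 64 mm across, 28 mm tall, about 45 g, lying on the bench open side down. Origin: centre of its underside (open end); z up through its flat top. Inside 24 mm deep, 56.6 mm wide; three lugs 120 degrees apart (one on its x axis) at the open end (5 x 5 mm) leave 46 mm clear: 1.5 mm of play all round on the neck.
- small_cap: Another white ribbed cap, too small for the jar: 40 mm across, 18 mm tall. Leave alone. Origin: centre of its underside.
- full_jar: A closed jar of the same kind standing loose on the bench, 76 mm across, 84 mm tall with its cap on. Leave alone. Origin: centre of its underside.
- dish: A closed clear culture dish, 63 mm across, 15 mm tall, lying flat. Leave alone. Origin: centre of its underside.
- rack: A blue test tube rack with capped tubes, 70 x 204 mm (its x, y), 100 mm tall over the tubes. Leave alone. Origin: centre of its underside.
- beaker: An empty glass beaker, 68 mm across, 85 mm tall. Leave alone. Origin: centre of its underside.
- spatula: A thin steel laboratory spatula 150 mm long, 12 mm wide, 8 mm high, lying along its own x. Leave alone. Origin: under its middle.
- wash_bottle: A clear wash bottle with a bent spout, 64 mm across, 190 mm tall. Leave alone. Origin: centre of its underside.
Things that resemble listed ones, but are neither listed nor needed, are in the scene too. Leave any brown or yellow look-alike of the cap alone.

How it is judged (in metres and radians):
On the way, in this order (a step that is already met when the one before it is completed fails the run):
1. the cap is over the jar's neck, level (horizontal distance between cap and jar_mouth below 0.004 m and z of cap in the frame of jar_mouth below -0.0025 m and angle between cap's own z axis and vertical below 0.1 rad).
2. the cap has dropped into the thread, level (horizontal distance between cap and jar_mouth below 0.004 m and z of cap in the frame of jar_mouth below -0.0165 m and angle between cap's own z axis and vertical below 0.1 rad).
At the end, for the whole second after the job is handed in: The cap is screwed down on the clamped jar: its underside within 1.2 mm of fully home (24 mm below the rim), centred within 4 mm, level within 0.06 rad, released and at rest (z of cap in the frame of jar_mouth below -0.0228 m and horizontal distance between cap and jar_mouth below 0.004 m and angle between cap's own z axis and vertical below 0.06 rad and linear speed of cap below 0.02 m/s and angular speed of cap below 0.1 rad/s); the robot touches nothing.
It fails at once if the cap and the jar pressed against each other with more than 60 N (contact force between cap and jar above 60 N).
It fails at once if another thing on the bench moved by more than 20 mm (distance of any of small_cap, full_jar, dish, rack, beaker, spatula, wash_bottle from where it was at the start of the episode above 0.02 m).
It also fails if it takes over 72 s, if anything falls off the work surface, if the arm or the gripper's body presses on something with over 40 N, if the wrist force passes 120 N, or if a joint passes its speed limit or range.

## Robot

A 6-joint arm with a two-finger parallel gripper is mounted at the origin on the work surface. World frame = base frame: x ahead of the robot, y to its left, z up, the work surface at z = 0. Lengths are in mm, angles in degrees, forces in N, time in s.
With the tool pointing down it reaches from about 300 to 850 mm from the base axis. Payload 4.2 kg.
Tool frame: the origin (TCP) lies midway between the tips of the shut fingers; the grasp point (between the pads) lies pinch_z behind it (pinch_z is the distance from the TCP to the grasp point, in mm); z points along the fingers, y is the line along which they close (so a half turn about z gives the same grasp; the last joint's range is limited). The gripper opens to 91 mm and grips with 3 to 60 N. Pads are 32 mm wide; open, the fingers measure 118 mm over their backs; the gripper's body (76 mm by 178 mm) begins 60 mm behind the grasp point.
Start: joints at [69.442, 18.312, 89.639, -0, 72.044, -1.146], TCP at [191.108, 542.332, 180.476] pointing down, gripper open.
Joint ranges: [-177.97, 177.97], [-48.28, 115.42], [12.27, 149.76], [-77.06, 257.06], [2.81, 150.46], [-146.56, 146.56]. Speed limits (degrees/s): [147.25, 147.25, 180, 180, 180, 180].

## Interface

Orientations are given as [roll, pitch, yaw] about the fixed x, y, z axes, in that order (R = Rz(yaw) Ry(pitch) Rx(roll)).
In Python, from workcell import state, grab_frame, job_done, masks_of, landmark_of, pinch_z gives the robot as it stands. The module is installed in compiled form; this text tells all that it offers.
- The arm moves only by the tool move_arm, never from a script. Its argument "plan" is a list of rows, each an object of numbers: "x", "y", "z": the shift along the tool's x, y, z in mm; "rx", "ry", "rz": the turn, a rotation vector about the tool's x, y, z in rad. A call has 1 to 10 rows; each row shifts and turns the commanded pose from where the row before left it, along the tool's axes as they then stand; what a row does not reach is not made up. A row lasts 1/10 s, in which the tool goes at most 50 mm and 8.59 degrees, less where a joint would pass 70% of its speed; a pose out of reach is approached as far as the arm can. A call is refused whole if a number of a shift passes 50 or a number of a turn 0.15, either way. A call with a gripper value outside its range is refused whole. "grip" is the opening, from 0 (shut) to 1 (fully open), set as the call begins (left out, the last holds). The fingers move at their own pace and stop on an object; "squeeze" is the grip in N (left out, the last holds). Time passes only in rows, so rows that do not move let the fingers close. It gives the time, the measured TCP pose, the force, the opening and the grip force at its end, in the units of the state.
- state(): the state, without advancing time (a new reading comes with each control period).
- grab_frame(name): name is "side" or "top" or "wrist"; returns a dict with "img" (400x640x3 uint8, red, green, blue), "z_map" (400x640 float32, mm along the optical axis (not along the pixel's ray), 0 where there is no reading), "fx", "fy", "cx", "cy" (pixels), "rvec" (rotation vector, rad) and "tvec" (3), from world to camera coordinates, as OpenCV has them. Camera axes: x right, y down, z forward; pixel columns grow to the right and rows downward; lengths in mm; the calibration is good to about 2 mm. A picture is of the moment at which its call begins.
- job_done(): hands the job in; it is judged then, once.
Trained networks look in the newest picture that a camera, given by its name, has taken for a name from the list of things; names that differ only in an ending like _2 or _b are one class to them, and where a whole thing is asked for, a point or a joint stands for the part that bears it (a point fixed in the world has none). Each returns a list of dicts, best first, with "p" (0 to 1); they miss things now and then, are a little off and sometimes report something else, mostly with a low value. They report only what shows in the picture. A call takes as long as a camera call. They do not tell look-alikes from the thing itself.
- masks_of(camera, label): "pixels" (400x640 bool, what is visible of it) and "box" ([centre column, centre row, width, height] in pixels, round what is visible of it).
- landmark_of(camera, label): "point" ([column, row] in pixels: a listed point, or the origin of a listed thing).
The state is a dict: "time_s": time; "qpos": joint angles; "qvel": joint speeds; "effort": joint torques, N m; "ee_pos": TCP position; "ee_rot": TCP orientation; "force": force on the tool from outside, world axes, zero at the start; "torque": the same for the moment, N m; "gripper_width": finger opening in mm; "gripper_force": force on a finger pad.
Only numpy, scipy, OpenCV 4.12 (cv2) and the standard library are available. Lean on these libraries where they do the work, as an engineer would, in place of code of your own. Each camera call takes 0.05 s, during which the arm holds its last target. There are 200 camera calls.

## Working session

There is one attempt and no reset: what is moved stays moved. The work goes in short steps, Python scripts to look and compute and a tool call to move; the robot and the scene stay as the last step left them, time stands still between calls to the robot, and variables do not carry over. Pictures are saved under pics/ and viewed, at most 10 in all, crops included, and the job is handed in when it is done.

Besides the shell and the picture viewer there is one more tool, called in YAML: its name, and indented under it one key for each argument. move_arm: Moves the arm, as the interface text tells. Its arguments: {"type":"object","properties":{"plan":{"type":"array","items":{"type":"object","properties":{"x":{"type":"number"},"y":{"type":"number"},"z":{"type":"number"},"rx":{"type":"number"},"ry":{"type":"number"},"rz":{"type":"number"}}}},"grip":{"type":"number"},"squeeze":{"type":"number"}},"required":["plan"]}

```bash
mkdir -p pics
cat > h.py <<'E'
import numpy as np, cv2
from workcell import *
def pts(f,mask):
    v,u=np.nonzero(mask&(f["z_map"]>0)); z=f["z_map"][v,u]
    c=np.stack([(u-f["cx"])/f["fx"]*z,(v-f["cy"])/f["fy"]*z,z],1)
    R,_=cv2.Rodrigues(np.array(f["rvec"],float)); return (c-np.array(f["tvec"]).ravel())@R
E
python3 - <<'E'
from h import *
s=state();print({k:np.round(v,2) for k,v in s.items()});print(pinch_z() if callable(pinch_z) else pinch_z)
ims=[]
for c in("top","side"):
    f=grab_frame(c);cv2.imwrite(f"pics/{c}.png",f["img"][:,:,::-1])
    for l in("cap","jar","small_cap","full_jar"):
        for m in masks_of(c,l)[:4]:
            p=pts(f,m["pixels"])
            if len(p)==0: continue
            zt=np.percentile(p[:,2],95); t=p[p[:,2]>zt-4]
            print(c,l,round(m["p"],2),np.round(m["box"]),"top",round(zt,1),"ctr",np.round((t.min(0)+t.max(0))/2,1)[:2],"size",np.round(np.ptp(t,axis=0),1))
E
```

```text
{'time_s': np.float64(0.0), 'qpos': array([69.44, 18.35, 89.7 ,  0.  , 72.04, -1.15]), 'qvel': array([ 0.  , -0.05, -0.13, -0.05,  0.12,  0.01]), 'effort': array([ -0.  , -41.25, -23.2 ,   0.07,   0.05,  -0.  ]), 'ee_pos': array([190.91, 541.82, 179.64]), 'ee_rot': array([-179.9 ,   -0.  ,  160.59]), 'force': array([-1.17, -0.18,  0.71]), 'torque': array([-0.  ,  0.05, -0.02]), 'gripper_force': np.float64(0.0), 'gripper_width': np.float64(91.37)}
18.8
top cap 0.62 [349. 216.  14.  17.] top 31.2 ctr [ 442.1 -122.4] size [60.4 57.7  9.2]
top cap 0.58 [383. 214.  20.  20.] top 31.4 ctr [ 445.6 -230.5] size [57.4 57.1  7.1]
top cap 0.54 [352. 251.  17.  21.] top 31.0 ctr [ 329.5 -131.9] size [56.8 60.4  6.2]
top jar 0.72 [453. 150.  30.  24.] top 165.9 ctr [ 631.7 -444.3] size [42.1 26.9 24.2]
top jar 0.7 [268. 172.  36.  35.] top 88.2 ctr [580.8 147.7] size [43.  46.5  8.2]
top full_jar 0.84 [353. 164.  23.  26.] top 87.1 ctr [ 604.  -140.7] size [59.1 58.6  6.6]
side cap 0.93 [331. 286.  30.  33.] top 29.1 ctr [ 444.5 -237.1] size [59.4 59.4  6.4]
side cap 0.82 [270. 267.  25.  30.] top 29.1 ctr [ 328.9 -138.4] size [60.6 60.9  6.5]
side cap 0.77 [314. 249.  20.  29.] top 29.2 ctr [ 441.5 -129.9] size [59.3 59.2  7. ]
side jar 0.73 [362. 194.  25.  22.] top 17.1 ctr [616.4  -2.3] size [60.3 61.9  5.8]
side jar 0.64 [333. 156.  49.  42.] top 87.3 ctr [583.  139.4] size [44.8 41.4  7.4]
side small_cap 0.48 [294. 173.  13.  15.] top 19.7 ctr [463.  130.8] size [34.  36.4  5.6]
side full_jar 0.8 [381. 230.  34.  42.] top 84.7 ctr [ 604.7 -147.5] size [61.5 61.6  7.1]
```

Run:
```python
import cv2,numpy as np
t=cv2.imread("pics/top.png");s=cv2.imread("pics/side.png")
a=cv2.resize(t[120:320,200:480],(560,400));b=cv2.resize(s[120:320,220:420],(400,400))
cv2.imwrite("pics/a.png",cv2.resize(t[130:290,240:480],(795,530),interpolation=2));cv2.imwrite("pics/b.png",cv2.resize(s[130:320,230:430],(630,598),interpolation=2))
```

```text
(no output)
```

View pics/a.png

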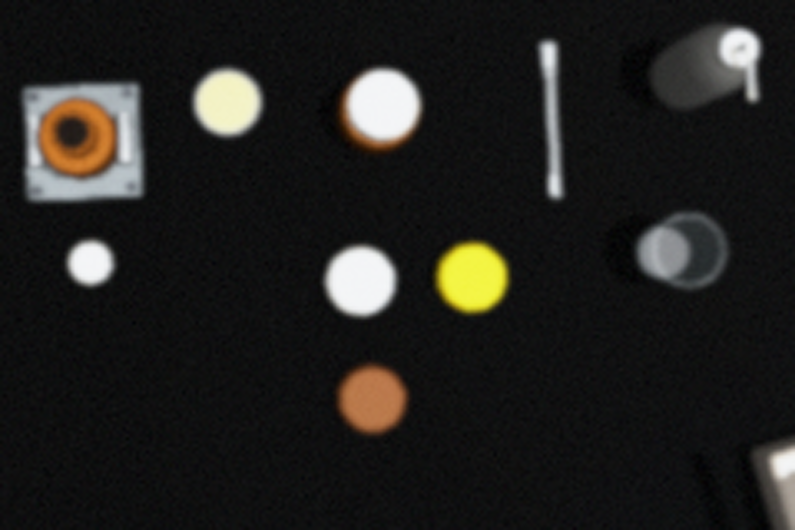

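View pics/b.png

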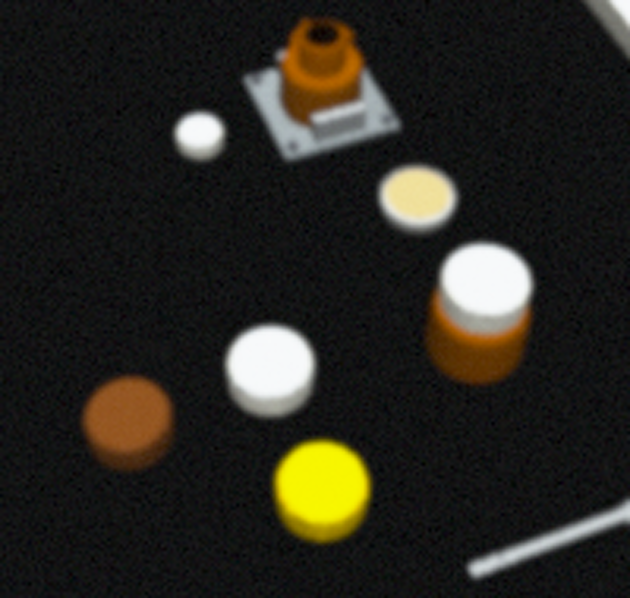

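The white 64 mm cap is at top-view pixel (350,215). Its look-alikes are yellow at (383,214), brown at (352,251), the small white cap at (267,209) and the cap on the full jar at (355,161). Only (350,215) is white, large and lying loose on the bench. The open jar is at (264,171). The crop confirms this.

move_arm:
  plan:
    - {"rz": 0.137}
    - {"rz": 0.137}
    - {"rz": 0.137}
    - {"rz": 0.137}
    - {"rz": 0.137}
    - {"rz": 0.137}
    - {"rz": 0.137}
    - {"rz": 0.137}
    - {"rz": 0.136}
  grip: 1

```text
schema error: expected keys x, y, z, rx, ry, rz
```

move_arm:
  plan:
    - {"x": -33,"y": 12.5}
    - {"x": -33,"y": 12.5}
    - {"x": -33,"y": 12.5}
    - {"x": -33,"y": 12.5}
    - {"x": -33,"y": 12.5}
    - {"x": -33,"y": 12.5}
    - {"x": -33,"y": 12.5}
    - {"x": -33,"y": 12.5}
    - {"x": -33,"y": 12.5}
    - {"x": -33,"y": 12.5}

```text
schema error: expected keys x, y, z, rx, ry, rz
```

move_arm:
  plan:
    - {"x": -33,"y": 12.5}
    - {"x": -33,"y": 12.5}
    - {"x": -33,"y": 12.5}
    - {"x": -33,"y": 12.5}
    - {"x": -33,"y": 12.5}
    - {"x": -33,"y": 12.5}
    - {"x": -33,"y": 12.5}
    - {"x": -33,"y": 12.5}
    - {"x": -33,"y": 12.5}
    - {}

```text
schema error: expected keys x, y, z, rx, ry, rz
```

All keys are needed.

move_arm:
  plan:
    - {"x": 0,"y": 0,"z": 0,"rx": 0,"ry": 0,"rz": 0.137}
    - {"x": 0,"y": 0,"z": 0,"rx": 0,"ry": 0,"rz": 0.137}
    - {"x": 0,"y": 0,"z": 0,"rx": 0,"ry": 0,"rz": 0.137}
    - {"x": 0,"y": 0,"z": 0,"rx": 0,"ry": 0,"rz": 0.137}
    - {"x": 0,"y": 0,"z": 0,"rx": 0,"ry": 0,"rz": 0.137}
    - {"x": 0,"y": 0,"z": 0,"rx": 0,"ry": 0,"rz": 0.137}
    - {"x": 0,"y": 0,"z": 0,"rx": 0,"ry": 0,"rz": 0.137}
    - {"x": 0,"y": 0,"z": 0,"rx": 0,"ry": 0,"rz": 0.137}
    - {"x": 0,"y": 0,"z": 0,"rx": 0,"ry": 0,"rz": 0.136}
  grip: 1

```text
time_s: 1.4
ee_pos: [191.1, 542.3, 180.5]
ee_rot: [180.0, -0.0, 89.7]
force: [-0.1, -0.3, 0.9]
gripper_width: 91.2
gripper_force: 0.0
```

move_arm:
  plan:
    - {"x": -33,"y": 12.5,"z": 0,"rx": 0,"ry": 0,"rz": 0}
    - {"x": -33,"y": 12.5,"z": 0,"rx": 0,"ry": 0,"rz": 0}
    - {"x": -33,"y": 12.5,"z": 0,"rx": 0,"ry": 0,"rz": 0}
    - {"x": -33,"y": 12.5,"z": 0,"rx": 0,"ry": 0,"rz": 0}
    - {"x": -33,"y": 12.5,"z": 0,"rx": 0,"ry": 0,"rz": 0}
    - {"x": -33,"y": 12.5,"z": 0,"rx": 0,"ry": 0,"rz": 0}
    - {"x": -33,"y": 12.5,"z": 0,"rx": 0,"ry": 0,"rz": 0}
    - {"x": -33,"y": 12.5,"z": 0,"rx": 0,"ry": 0,"rz": 0}
    - {"x": -33,"y": 12.5,"z": 0,"rx": 0,"ry": 0,"rz": 0}
    - {"x": -33,"y": 12.5,"z": 0,"rx": 0,"ry": 0,"rz": 0}

```text
time_s: 2.4
ee_pos: [316.4, 211.1, 180.7]
ee_rot: [180.0, -0.0, 90.0]
force: [0.8, -0.1, -0.2]
gripper_width: 91.4
gripper_force: 0.0
```

move_arm:
  plan:
    - {"x": -33,"y": 12.5,"z": 0,"rx": 0,"ry": 0,"rz": 0}
    - {"x": -33,"y": 12.5,"z": 0,"rx": 0,"ry": 0,"rz": 0}
    - {"x": -33,"y": 12.5,"z": 0,"rx": 0,"ry": 0,"rz": 0}
    - {"x": -33,"y": 12.5,"z": 0,"rx": 0,"ry": 0,"rz": 0}
    - {"x": -33,"y": 12.5,"z": 0,"rx": 0,"ry": 0,"rz": 0}
    - {"x": -33,"y": 12.5,"z": 0,"rx": 0,"ry": 0,"rz": 0}
    - {"x": -33,"y": 12.5,"z": 0,"rx": 0,"ry": 0,"rz": 0}
    - {"x": -33,"y": 12.5,"z": 0,"rx": 0,"ry": 0,"rz": 0}
    - {"x": -33,"y": 12.5,"z": 0,"rx": 0,"ry": 0,"rz": 0}
    - {"x": 0,"y": 0,"z": 0,"rx": 0,"ry": 0,"rz": 0}

```text
time_s: 3.4
ee_pos: [430.2, -87.9, 180.5]
ee_rot: [179.9, 0.1, 89.8]
force: [-0.1, 0.9, -0.4]
gripper_width: 91.5
gripper_force: 0.0
```

Run:
```python
from h import *
f=grab_frame("wrist");cv2.imwrite("pics/w1.png",f["img"][:,:,::-1])
s=state();print(s["time_s"],s["ee_pos"],s["ee_rot"],s["force"],s["torque"],s["qpos"])
for m in masks_of("wrist","cap")+landmark_of("wrist","cap"):
    if "point" in m: print(m);continue
    p=pts(f,m["pixels"]);zt=np.percentile(p[:,2],90); t=p[abs(p[:,2]-zt)<3]
    (c,r)=cv2.minEnclosingCircle(t[:,:2].astype(np.float32))
    print(round(m["p"],2),m["box"],zt,"ctr",(t.min(0)+t.max(0))/2,np.ptp(t,axis=0),c,r)
```

```text
3.45 [429.03948642 -86.05768541 180.31877123] [-1.79996210e+02 -9.87938535e-03  8.98069849e+01] [ 0.10825829  0.13630535 -0.51048817] [-0.0547099   0.02018116  0.05231938] [-1.28553780e+01  5.84419221e+00  1.06150849e+02  9.49945987e-03
  6.80108222e+01 -1.26659205e+01]
0.9 [231.4, 212.7, 56.7, 54.2] 27.645045304257504 ctr [ 330.84483743 -133.6878654    26.75488554] [61.17518803 60.287055    4.21385748] (331.04840087890625, -134.1786651611328) 30.9127254486084
0.84 [325.6, 204.2, 49.1, 51.9] 27.78284526368319 ctr [ 444.46081025 -124.82320742   27.18438064] [60.76611542 60.98501864  4.80160741] (444.1523742675781, -124.47318267822266) 30.842849731445312
0.6 [327.6, 293.8, 49.6, 26.1] 27.898632971846947 ctr [ 446.36570098 -241.75146028   27.12649157] [60.01708704 39.95040483  4.36052889] (446.38385009765625, -232.89117431640625) 30.581148147583008
{'point': [325.8, 200.5], 'p': 0.9}
{'point': [232.7, 206.8], 'p': 0.79}
{'point': [322.5, 274.1], 'p': 0.59}
```

View pics/w1.png

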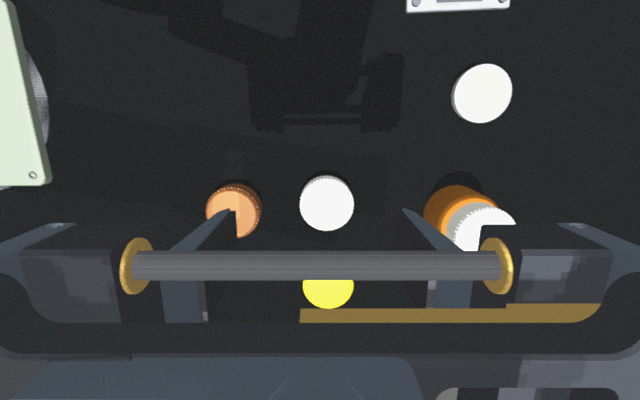

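move_arm:
  plan:
    - {"x": -20,"y": 7.5,"z": 0,"rx": 0,"ry": 0,"rz": 0}
    - {"x": -19.5,"y": 7.5,"z": 0,"rx": 0,"ry": 0,"rz": 0}
    - {"x": 0,"y": 0,"z": 30,"rx": 0,"ry": 0,"rz": 0}
    - {"x": 0,"y": 0,"z": 35,"rx": 0,"ry": 0,"rz": 0}
    - {"x": 0,"y": 0,"z": 35,"rx": 0,"ry": 0,"rz": 0}
    - {"x": 0,"y": 0,"z": 30,"rx": 0,"ry": 0,"rz": 0}
    - {"x": 0,"y": 0,"z": 20,"rx": 0,"ry": 0,"rz": 0}
    - {"x": 0,"y": 0,"z": 15,"rx": 0,"ry": 0,"rz": 0}
    - {"x": 0,"y": 0,"z": 10,"rx": 0,"ry": 0,"rz": 0}
    - {"x": 0,"y": 0,"z": 0,"rx": 0,"ry": 0,"rz": 0}

```text
time_s: 4.55
ee_pos: [442.7, -123.0, 4.6]
ee_rot: [-179.9, -0.1, 90.1]
force: [-0.2, 0.8, 0.5]
gripper_width: 91.4
gripper_force: 0.0
```

move_arm:
  plan:
    - {"x": 0,"y": 0,"z": 0,"rx": 0,"ry": 0,"rz": 0}
    - {"x": 0,"y": 0,"z": 0,"rx": 0,"ry": 0,"rz": 0}
    - {"x": 0,"y": 0,"z": 0,"rx": 0,"ry": 0,"rz": 0}
    - {"x": 0,"y": 0,"z": 0,"rx": 0,"ry": 0,"rz": 0}
    - {"x": 0,"y": 0,"z": 0,"rx": 0,"ry": 0,"rz": 0}
    - {"x": 0,"y": 0,"z": 0,"rx": 0,"ry": 0,"rz": 0}
    - {"x": 0,"y": 0,"z": 0,"rx": 0,"ry": 0,"rz": 0}
    - {"x": 0,"y": 0,"z": 0,"rx": 0,"ry": 0,"rz": 0}
  grip: 0
  squeeze: 5

```text
time_s: 5.35
ee_pos: [443.6, -124.2, 5.4]
ee_rot: [-180.0, -0.0, 90.0]
force: [0.9, -0.9, -0.6]
gripper_width: 30.1
gripper_force: 0.0
```

Run:
```python
from h import *
s=state();print(s["gripper_width"],s["ee_pos"],s["qpos"])
f=grab_frame("wrist");w=f["img"][:,:,::-1]
f=grab_frame("side");b=cv2.resize(f["img"][170:330,240:400,::-1],(400,400))
cv2.imwrite("pics/c1.png",cv2.hconcat([cv2.resize(w[:,:],(400,400)),b]))
for m in masks_of("side","cap"):
    p=pts(f,m["pixels"]);zt=np.percentile(p[:,2],90); t=p[abs(p[:,2]-zt)<3]
    print(round(m["p"],2),m["box"],zt,"ctr",(t.min(0)+t.max(0))/2,np.ptp(t,axis=0))
```

```text
30.130309802012633 [ 443.60235697 -124.17334768    5.41547562] [-1.70723803e+01  1.94096024e+01  1.17964112e+02  7.09824130e-03
  4.26283257e+01 -1.70773910e+01]
0.93 [313.2, 250.1, 23.7, 28.0] 28.61861237407438 ctr [ 440.93149545 -131.85002057   27.94020927] [58.15978322 55.3654038   4.59423849]
0.81 [270.9, 268.5, 27.8, 26.6] 28.544097103153444 ctr [ 329.09846887 -138.48420747   28.51382006] [59.84123476 59.7056951   5.89255016]
0.64 [330.4, 284.1, 30.0, 30.5] 28.725577048270555 ctr [ 444.30111492 -236.6086821    28.14767858] [60.49539308 58.80210588  4.82397248]
```

View pics/c1.png

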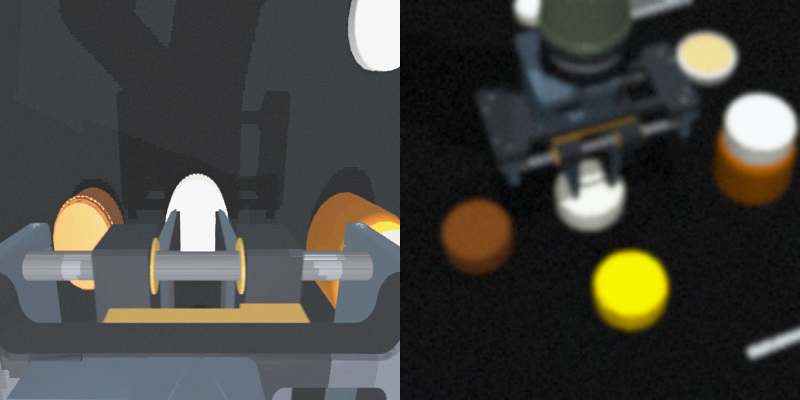

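Run:
```python
from h import *
f=grab_frame("wrist");R,_=cv2.Rodrigues(np.array(f["rvec"],float));print("cam",-R.T@np.ravel(f["tvec"]),R[2])
m=masks_of("wrist","cap")
for q in m:
    p=pts(f,q["pixels"]);print(round(q["p"],2),q["box"],np.percentile(p,[2,50,98],axis=0).round(1).tolist())
cv2.imwrite("pics/c2.png",f["img"][130:330,200:440,::-1].repeat(3,0).repeat(3,1)[:600,:])
s=state();print(s["gripper_width"],s["gripper_force"])
f=grab_frame("side")
g=f["img"].astype(int);p=pts(f,np.ones((400,640),bool))
k=(abs(p[:,0]-443)<60)&(abs(p[:,1]+124)<60)&(p[:,2]>8)&(p[:,2]<70)
for a in range(10,70,6):
    q=p[k&(abs(p[:,2]-a-3)<3)]
    if len(q): print(a,len(q),q.min(0).round(),q.max(0).round())
```

```text
cam [444.77652134 -53.61469761 208.62860956] [ 0.00098714 -0.24845971 -0.96864173]
0.84 [139.7, 240.3, 110.2, 104.0] [[305.1, -161.3, 1.8], [336.4, -120.7, 26.5], [361.2, -103.1, 28.0]]
0.74 [312.7, 210.7, 96.2, 74.2] [[417.9, -134.8, 3.8], [444.5, -107.5, 26.6], [471.3, -93.5, 28.2]]
9.967587666569877 0.0
10 34 [ 410. -160.   10.] [ 470. -124.   16.]
16 42 [ 411. -160.   16.] [ 474. -118.   22.]
22 246 [ 412. -160.   22.] [ 472. -102.   28.]
28 85 [ 413. -158.   28.] [ 470. -102.   31.]
34 5 [ 432. -144.   37.] [ 449. -118.   40.]
40 14 [ 430. -145.   40.] [ 455. -112.   46.]
46 20 [ 428. -144.   46.] [ 457. -118.   52.]
52 17 [ 428. -144.   52.] [ 457. -122.   58.]
58 20 [ 427. -145.   58.] [ 457. -128.   64.]
64 16 [ 426. -144.   64.] [ 457. -128.   70.]
```

View pics/c2.png

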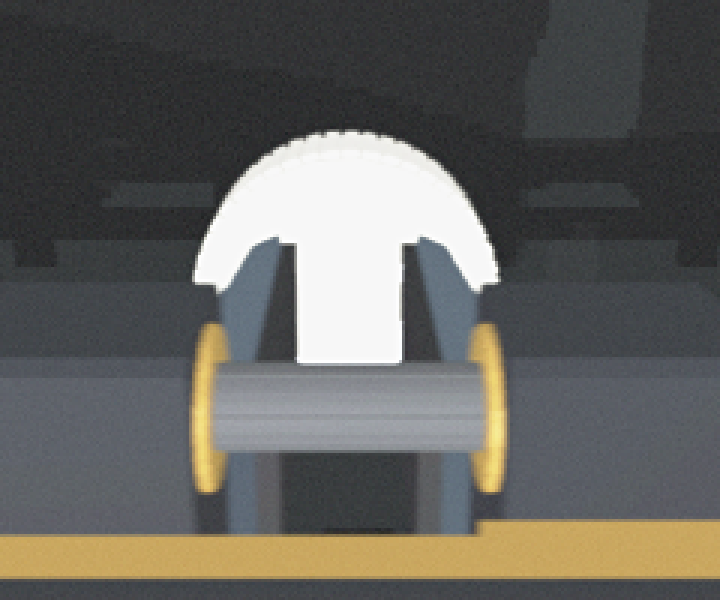

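Run:
```python
from h import *
f=grab_frame("wrist");s=state();print(s["gripper_width"],s["gripper_force"],s["force"],s["torque"],s["ee_pos"],f["fx"])
def at(f,u,v):
    m=np.zeros((400,640),bool);m[v,u]=1;p=pts(f,m);return p[0].round(0).tolist() if len(p) else None
for u in(275,280,285,290,295): print(u,[(v,at(f,u,v)) for v in range(200,300,8)])
g=f["img"]; print([g[v,285].tolist() for v in range(200,300,8)])
f=grab_frame("side");cv2.imwrite("pics/c3.png",f["img"][205:265,285:345,::-1].repeat(9,0).repeat(9,1))
```

```text
2.4105459279145 0.0 [ 1.07472207  0.3755146  -0.28767343] [-0.12753731  0.03444896  0.01891032] [ 443.61476207 -124.13437001    5.39412096] 314.753393817179
275 [(200, [420.0, -106.0, 21.0]), (208, [420.0, -109.0, 27.0]), (216, [420.0, -115.0, 26.0]), (224, [433.0, -85.0, 121.0]), (232, [434.0, -85.0, 128.0]), (240, [434.0, -85.0, 134.0]), (248, [435.0, -85.0, 139.0]), (256, [435.0, -86.0, 140.0]), (264, [435.0, -88.0, 141.0]), (272, [435.0, -91.0, 140.0]), (280, [435.0, -93.0, 141.0]), (288, [435.0, -95.0, 140.0]), (296, [435.0, -97.0, 141.0])]
280 [(200, [423.0, -104.0, 26.0]), (208, [423.0, -109.0, 27.0]), (216, [423.0, -114.0, 28.0]), (224, [434.0, -85.0, 122.0]), (232, [435.0, -86.0, 127.0]), (240, [436.0, -85.0, 133.0]), (248, [436.0, -85.0, 139.0]), (256, [436.0, -86.0, 140.0]), (264, [436.0, -88.0, 141.0]), (272, [436.0, -91.0, 139.0]), (280, [436.0, -93.0, 140.0]), (288, [436.0, -95.0, 140.0]), (296, [436.0, -97.0, 140.0])]
285 [(200, [426.0, -104.0, 27.0]), (208, [426.0, -109.0, 27.0]), (216, [426.0, -114.0, 27.0]), (224, [436.0, -85.0, 122.0]), (232, [436.0, -85.0, 128.0])
[... 534 characters left out ...]
.0, 138.0]), (280, [438.0, -94.0, 138.0]), (288, [438.0, -96.0, 139.0]), (296, [438.0, -98.0, 139.0])]
295 [(200, [432.0, -104.0, 27.0]), (208, [432.0, -109.0, 27.0]), (216, [434.0, -106.0, 52.0]), (224, [435.0, -106.0, 65.0]), (232, [436.0, -106.0, 75.0]), (240, [439.0, -87.0, 130.0]), (248, [439.0, -89.0, 129.0]), (256, [439.0, -91.0, 131.0]), (264, [439.0, -92.0, 133.0]), (272, [440.0, -93.0, 135.0]), (280, [439.0, -97.0, 132.0]), (288, [439.0, -99.0, 134.0]), (296, [438.0, -108.0, 123.0])]
[[247, 247, 247], [247, 247, 247], [247, 247, 247], [211, 213, 207], [69, 74, 79], [66, 70, 75], [68, 70, 77], [95, 99, 103], [96, 99, 110], [93, 98, 106], [96, 99, 107], [93, 94, 105], [96, 100, 109]]
```

View pics/c3.png

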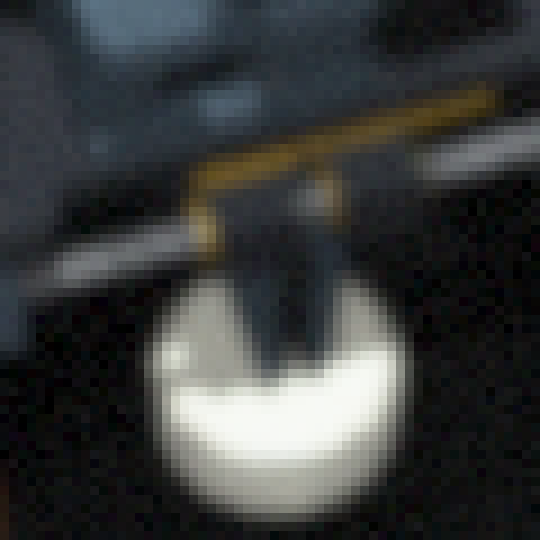

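The fingers closed to 2 mm without touching the cap, so their tips look to be above its top although the TCP reads z = 5. I'll lift and measure where the tips really are.

move_arm:
  plan:
    - {"x": 0,"y": 0,"z": -5,"rx": 0,"ry": 0,"rz": 0}
    - {"x": 0,"y": 0,"z": -10,"rx": 0,"ry": 0,"rz": 0}
    - {"x": 0,"y": 0,"z": -20,"rx": 0,"ry": 0,"rz": 0}
    - {"x": 0,"y": 0,"z": -25,"rx": 0,"ry": 0,"rz": 0}
    - {"x": 0,"y": 0,"z": -20,"rx": 0,"ry": 0,"rz": 0}
    - {"x": 0,"y": 0,"z": 0,"rx": 0,"ry": 0,"rz": 0}

```text
time_s: 6.35
ee_pos: [446.0, -124.9, 88.6]
ee_rot: [179.6, 0.1, 90.0]
force: [0.8, -0.1, -0.6]
gripper_width: 0.6
gripper_force: 0.0
```

Run:
```python
from h import *
f=grab_frame("side");s=state();print(s["gripper_width"],s["ee_pos"],s["force"])
p=pts(f,np.ones((400,640),bool))
k=(abs(p[:,0]-443)<60)&(abs(p[:,1]+124)<60)&(p[:,2]>20)
for a in range(20,150,6):
    q=p[k&(abs(p[:,2]-a-3)<3)]
    if len(q): print(a,len(q),q.min(0).round(),q.max(0).round())
cv2.imwrite("pics/d1.png",f["img"][180:270,270:360,::-1].repeat(6,0).repeat(6,1))
f=grab_frame("wrist")
for q in masks_of("wrist","cap"):
    p=pts(f,q["pixels"]);print(round(q["p"],2),q["box"],np.percentile(p,[2,50,98],axis=0).round(1).tolist())
```

```text
0.7170416762716031 [ 444.70034022 -124.49550548   86.99806377] [0.37616871 0.56028231 0.61846465]
20 146 [ 410. -161.   20.] [474. -98.  26.]
26 332 [ 412. -158.   26.] [471. -99.  31.]
116 1 [ 450. -143.  121.] [ 450. -143.  121.]
122 13 [ 436. -145.  122.] [ 453. -132.  128.]
128 20 [ 435. -145.  128.] [ 455. -113.  134.]
134 19 [ 434. -146.  135.] [ 455. -116.  140.]
140 19 [ 434. -145.  140.] [ 455. -123.  146.]
146 22 [ 433. -146.  146.] [ 455. -127.  152.]
0.9 [313.0, 191.6, 71.0, 66.6] [[416.3, -143.8, 7.1], [444.0, -117.4, 26.8], [472.6, -94.2, 28.3]]
0.83 [187.9, 204.0, 80.9, 72.4] [[304.8, -160.9, 3.9], [335.4, -130.6, 26.6], [361.8, -103.7, 28.2]]
0.62 [314.9, 292.4, 3.5, 27.5] [[445.7, -230.8, 25.9], [445.7, -218.5, 26.9], [446.7, -206.9, 28.2]]
```

View pics/d1.png

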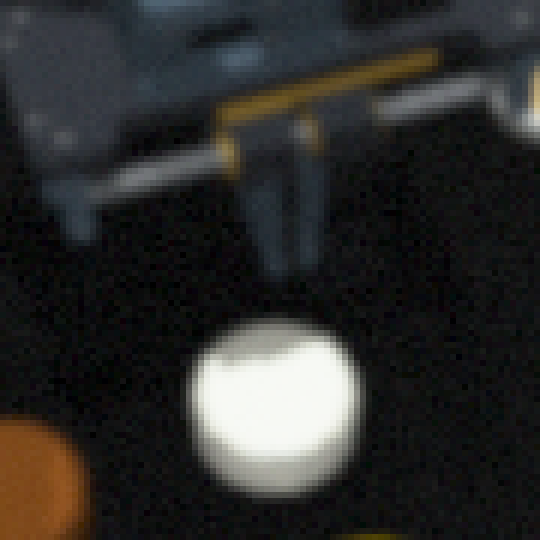

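The tips sit about 32 mm above the reported TCP: side-camera points show finger ends at z≈119–121 with the TCP at 87. I'll apply that offset from now on. The cap hasn't moved, at (444, -124.6). Next I open and go lower.

move_arm:
  plan:
    - {"x": 0,"y": 0,"z": 0,"rx": 0,"ry": 0,"rz": 0}
    - {"x": 0,"y": 0,"z": 0,"rx": 0,"ry": 0,"rz": 0}
    - {"x": 0,"y": 0,"z": 0,"rx": 0,"ry": 0,"rz": 0}
    - {"x": 0,"y": 0,"z": 0,"rx": 0,"ry": 0,"rz": 0}
    - {"x": 0,"y": 0,"z": 10,"rx": 0,"ry": 0,"rz": 0}
    - {"x": 0,"y": 0,"z": 10,"rx": 0,"ry": 0,"rz": 0}
    - {"x": 0,"y": 0,"z": 10,"rx": 0,"ry": 0,"rz": 0}
    - {"x": 0,"y": 0,"z": 10,"rx": 0,"ry": 0,"rz": 0}
    - {"x": 0,"y": 0,"z": 10,"rx": 0,"ry": 0,"rz": 0}
    - {"x": 0,"y": 0,"z": 10,"rx": 0,"ry": 0,"rz": 0}
  grip: 1

```text
time_s: 7.5
ee_pos: [443.5, -124.1, 24.4]
ee_rot: [-180.0, -0.0, 90.0]
force: [-0.1, -0.8, -0.4]
gripper_width: 77.4
gripper_force: 0.0
```

move_arm:
  plan:
    - {"x": 0,"y": 0,"z": 0,"rx": 0,"ry": 0,"rz": 0}
    - {"x": 0,"y": 0,"z": 0,"rx": 0,"ry": 0,"rz": 0}
    - {"x": 0,"y": 0,"z": 10,"rx": 0,"ry": 0,"rz": 0}
    - {"x": 0,"y": 0,"z": 10,"rx": 0,"ry": 0,"rz": 0}
    - {"x": 0,"y": 0,"z": 0,"rx": 0,"ry": 0,"rz": 0}

```text
time_s: 8.0
ee_pos: [442.4, -123.8, 4.1]
ee_rot: [-179.8, -0.1, 90.0]
force: [-0.4, -0.7, -0.7]
gripper_width: 91.3
gripper_force: 0.0
```

move_arm:
  plan:
    - {"x": 0,"y": 0,"z": 8,"rx": 0,"ry": 0,"rz": 0}
    - {"x": 0,"y": 0,"z": 8,"rx": 0,"ry": 0,"rz": 0}
    - {"x": 0,"y": 0,"z": 6,"rx": 0,"ry": 0,"rz": 0}
    - {"x": 0,"y": 0,"z": 0,"rx": 0,"ry": 0,"rz": 0}

```text
time_s: 8.4
ee_pos: [442.8, -123.9, -17.5]
ee_rot: [-179.9, -0.0, 90.0]
force: [-0.9, 0.6, 0.2]
gripper_width: 91.7
gripper_force: 0.0
```

move_arm:
  plan:
    - {"x": 0,"y": 0,"z": 2,"rx": 0,"ry": 0,"rz": 0}
    - {"x": 0,"y": 0,"z": 2,"rx": 0,"ry": 0,"rz": 0}
    - {"x": 0,"y": 0,"z": 2,"rx": 0,"ry": 0,"rz": 0}
    - {"x": 0,"y": 0,"z": 0,"rx": 0,"ry": 0,"rz": 0}

```text
time_s: 8.8
ee_pos: [443.5, -124.1, -22.7]
ee_rot: [-180.0, -0.0, 90.0]
force: [-0.7, -0.2, -0.7]
gripper_width: 91.1
gripper_force: 0.0
```

move_arm:
  plan:
    - {"x": 0,"y": 0,"z": 0,"rx": 0,"ry": 0,"rz": 0}
    - {"x": 0,"y": 0,"z": 0,"rx": 0,"ry": 0,"rz": 0}
    - {"x": 0,"y": 0,"z": 0,"rx": 0,"ry": 0,"rz": 0}
    - {"x": 0,"y": 0,"z": 0,"rx": 0,"ry": 0,"rz": 0}
    - {"x": 0,"y": 0,"z": 0,"rx": 0,"ry": 0,"rz": 0}
    - {"x": 0,"y": 0,"z": 0,"rx": 0,"ry": 0,"rz": 0}
  grip: 0
  squeeze: 5

```text
time_s: 9.4
ee_pos: [443.7, -124.2, -22.5]
ee_rot: [180.0, -0.0, 90.0]
force: [0.0, -0.5, 1.3]
gripper_width: 63.7
gripper_force: 5.0
```

move_arm:
  plan:
    - {"x": 0,"y": 0,"z": 0,"rx": 0,"ry": 0,"rz": 0}
    - {"x": 0,"y": 0,"z": 0,"rx": 0,"ry": 0,"rz": 0}
    - {"x": 0,"y": 0,"z": 0,"rx": 0,"ry": 0,"rz": 0}
    - {"x": 0,"y": 0,"z": 0,"rx": 0,"ry": 0,"rz": 0.1}
    - {"x": 0,"y": 0,"z": 0,"rx": 0,"ry": 0,"rz": 0.14}
    - {"x": 0,"y": 0,"z": 0,"rx": 0,"ry": 0,"rz": 0.14}
    - {"x": 0,"y": 0,"z": 0,"rx": 0,"ry": 0,"rz": 0.14}
    - {"x": 0,"y": 0,"z": 0,"rx": 0,"ry": 0,"rz": 0.14}
    - {"x": 0,"y": 0,"z": 0,"rx": 0,"ry": 0,"rz": 0.14}
    - {"x": 0,"y": 0,"z": 0,"rx": 0,"ry": 0,"rz": 0.14}
  grip: 0.9

```text
time_s: 10.4
ee_pos: [443.6, -124.1, -22.6]
ee_rot: [-180.0, -0.0, 35.8]
force: [0.3, 0.3, 0.5]
gripper_width: 82.3
gripper_force: 0.0
```

move_arm:
  plan:
    - {"x": 0,"y": 0,"z": 0,"rx": 0,"ry": 0,"rz": 0.14}
    - {"x": 0,"y": 0,"z": 0,"rx": 0,"ry": 0,"rz": 0.14}
    - {"x": 0,"y": 0,"z": 0,"rx": 0,"ry": 0,"rz": 0.14}
    - {"x": 0,"y": 0,"z": 0,"rx": 0,"ry": 0,"rz": 0.14}
    - {"x": 0,"y": 0,"z": 0,"rx": 0,"ry": 0,"rz": 0.07}
    - {"x": 0,"y": 0,"z": 0,"rx": 0,"ry": 0,"rz": 0}

```text
time_s: 11.0
ee_pos: [443.6, -124.1, -22.6]
ee_rot: [-180.0, 0.0, 0.1]
force: [0.2, 0.0, 0.1]
gripper_width: 82.0
gripper_force: 0.0
```

move_arm:
  plan:
    - {"x": 0,"y": 0,"z": 0,"rx": 0,"ry": 0,"rz": 0}
    - {"x": 0,"y": 0,"z": 0,"rx": 0,"ry": 0,"rz": 0}
    - {"x": 0,"y": 0,"z": 0,"rx": 0,"ry": 0,"rz": 0}
    - {"x": 0,"y": 0,"z": 0,"rx": 0,"ry": 0,"rz": 0}
  grip: 0
  squeeze: 5

```text
time_s: 11.4
ee_pos: [443.6, -124.2, -22.6]
ee_rot: [-180.0, -0.0, 0.1]
force: [-0.2, -0.1, 0.4]
gripper_width: 63.5
gripper_force: 5.0
```

move_arm:
  plan:
    - {"x": 0,"y": 0,"z": 0,"rx": 0,"ry": 0,"rz": 0}
    - {"x": 0,"y": 0,"z": 0,"rx": 0,"ry": 0,"rz": 0}
  squeeze: 25

```text
time_s: 11.6
ee_pos: [443.6, -124.2, -22.6]
ee_rot: [-180.0, -0.0, 0.1]
force: [1.0, 0.3, -0.1]
gripper_width: 63.2
gripper_force: 25.0
```

move_arm:
  plan:
    - {"x": 0,"y": 0,"z": -3,"rx": 0,"ry": 0,"rz": 0}
    - {"x": 0,"y": 0,"z": -8,"rx": 0,"ry": 0,"rz": 0}
    - {"x": 0,"y": 0,"z": -15,"rx": 0,"ry": 0,"rz": -0.1}
    - {"x": 0,"y": 0,"z": -20,"rx": 0,"ry": 0,"rz": -0.14}
    - {"x": 0,"y": 0,"z": -20,"rx": 0,"ry": 0,"rz": -0.14}
    - {"x": 0,"y": 0,"z": -20,"rx": 0,"ry": 0,"rz": -0.14}
    - {"x": 0,"y": 0,"z": -20,"rx": 0,"ry": 0,"rz": -0.14}
    - {"x": 0,"y": 0,"z": -20,"rx": 0,"ry": 0,"rz": -0.14}
    - {"x": 0,"y": 0,"z": -20,"rx": 0,"ry": 0,"rz": -0.14}
    - {"x": 0,"y": 0,"z": -4,"rx": 0,"ry": 0,"rz": -0.14}

```text
time_s: 12.6
ee_pos: [445.1, -124.6, 130.4]
ee_rot: [179.7, -0.1, 62.3]
force: [-0.1, -0.1, -0.5]
gripper_width: 62.9
gripper_force: 25.0
```

move_arm:
  plan:
    - {"x": 0,"y": 0,"z": 0,"rx": 0,"ry": 0,"rz": -0.14}
    - {"x": 0,"y": 0,"z": 0,"rx": 0,"ry": 0,"rz": -0.14}
    - {"x": 0,"y": 0,"z": 0,"rx": 0,"ry": 0,"rz": -0.14}
    - {"x": 0,"y": 0,"z": 0,"rx": 0,"ry": 0,"rz": -0.07}
    - {"x": 0,"y": 0,"z": 0,"rx": 0,"ry": 0,"rz": 0}

```text
time_s: 13.1
ee_pos: [443.5, -124.1, 127.9]
ee_rot: [180.0, 0.0, 90.0]
force: [0.7, 0.5, 0.4]
gripper_width: 62.8
gripper_force: 25.0
```

Run:
```python
from h import *
s=state();print(s["time_s"],s["ee_pos"],s["ee_rot"],s["force"],s["torque"],s["qpos"],s["gripper_width"])
f=grab_frame("wrist")
for n in("jar",):
  for q in masks_of("wrist",n):
    p=pts(f,q["pixels"]);t=p[abs(p[:,2]-86)<4]
    print(round(q["p"],2),q["box"],np.percentile(p,[2,50,98],axis=0).round(1).tolist(),len(t), (t.min(0)+t.max(0))/2 if len(t) else 0)
for c in("side","top"):
  f=grab_frame(c)
  for q in masks_of(c,"jar"):
    p=pts(f,q["pixels"])
    print(c,round(q["p"],2),q["box"])
    for a,b in((84,92),(64,76),(-5,20)):
        t=p[(p[:,2]>a)&(p[:,2]<b)]
        if len(t): print(a,len(t),((t.min(0)+t.max(0))/2).round(1),np.ptp(t,axis=0).round(1))
  print(landmark_of(c,"jar_mouth"))
```

```text
13.1 [ 443.49237708 -124.11615851  127.94645106] [1.79971640e+02 2.97663635e-03 8.99898574e+01] [0.72506902 0.45274356 0.41973794] [-0.13134446  0.04978377 -0.066032  ] [-1.70701300e+01  1.05369888e+01  1.08594128e+02  6.26897195e-03
  6.08408980e+01 -1.70630412e+01] 62.81399223458814
side 0.54 [338.1, 151.2, 10.3, 28.7]
84 44 [593.1 135.9  87.3] [23.8 32.6  5.9]
64 21 [588.5 124.1  69.9] [32.8 22.6 10.5]
-5 1 [640.4 212.6  -0.7] [0. 0. 0.]
[{'point': [332.3, 143.6], 'p': 0.41}]
top 0.59 [265.9, 173.1, 35.7, 35.2]
84 133 [583.7 147.9  88. ] [43.4 45.9  7.9]
64 23 [581.  145.3  70. ] [52.5 50.9 11.7]
-5 564 [582.  145.6   8.1] [114.  113.7  23.2]
[{'point': [261.8, 171.9], 'p': 0.74}, {'point': [262.5, 166.6], 'p': 0.56}]
```

move_arm:
  plan:
    - {"x": 15,"y": 11,"z": 0,"rx": 0,"ry": 0,"rz": 0}
    - {"x": 25,"y": 19,"z": 0,"rx": 0,"ry": 0,"rz": 0}
    - {"x": 30,"y": 23,"z": 0,"rx": 0,"ry": 0,"rz": 0}
    - {"x": 30,"y": 23,"z": 0,"rx": 0,"ry": 0,"rz": 0}
    - {"x": 30,"y": 23,"z": 0,"rx": 0,"ry": 0,"rz": 0}
    - {"x": 25,"y": 19,"z": 0,"rx": 0,"ry": 0,"rz": 0}
    - {"x": 20,"y": 15,"z": 0,"rx": 0,"ry": 0,"rz": 0}
    - {"x": 9,"y": 6,"z": 0,"rx": 0,"ry": 0,"rz": 0}
    - {"x": 0,"y": 0,"z": 0,"rx": 0,"ry": 0,"rz": 0}
    - {"x": 0,"y": 0,"z": 0,"rx": 0,"ry": 0,"rz": 0}

```text
time_s: 14.5
ee_pos: [581.8, 59.1, 127.2]
ee_rot: [-179.9, 0.0, 90.0]
force: [-1.4, 0.0, -0.2]
gripper_width: 62.8
gripper_force: 25.0
```

Run:
```python
from h import *
s=state();print(s["time_s"],s["ee_pos"],s["ee_rot"],s["gripper_width"])
f=grab_frame("wrist");cv2.imwrite("pics/w2.png",f["img"][:,:,::-1])
print(landmark_of("wrist","jar_mouth"))
for q in masks_of("wrist","jar"):
    p=pts(f,q["pixels"]);print(round(q["p"],2),q["box"])
    for a,b in((86,90),(82,92),(60,76),(52,60),(5,11)):
        t=p[(p[:,2]>a)&(p[:,2]<b)]
        if len(t)>20:
            c,r=cv2.minEnclosingCircle(t[:,:2].astype(np.float32))
            print(a,len(t),((t.min(0)+t.max(0))/2).round(1),np.ptp(t,axis=0).round(1),c,r)
```

```text
14.5 [581.77838915  59.09705128 127.21213605] [-1.79928942e+02  3.54258424e-02  8.99937273e+01] 62.77420307402463
[{'point': [314.8, 91.5], 'p': 0.56}]
0.84 [313.2, 93.4, 118.4, 122.8]
86 2196 [583.6 144.1  87.9] [39.3 39.5  3.8] (583.3671264648438, 143.87594604492188) 20.106712341308594
82 2758 [585.8 146.6  86. ] [47.3 46.3  7.6] (583.3026733398438, 144.14520263671875) 26.663772583007812
60 166 [584.  148.5  68.9] [49.6 44.6  3.9] (583.3698120117188, 144.20285034179688) 26.72985076904297
52 2076 [583.6 144.   55.2] [73.3 73.4  6.4] (583.7584228515625, 144.07760620117188) 37.02383804321289
5 4939 [583.3 144.5   8. ] [112.7 112.5   6. ] (583.1273803710938, 143.788818359375) 76.49868774414062
```

View pics/w2.png

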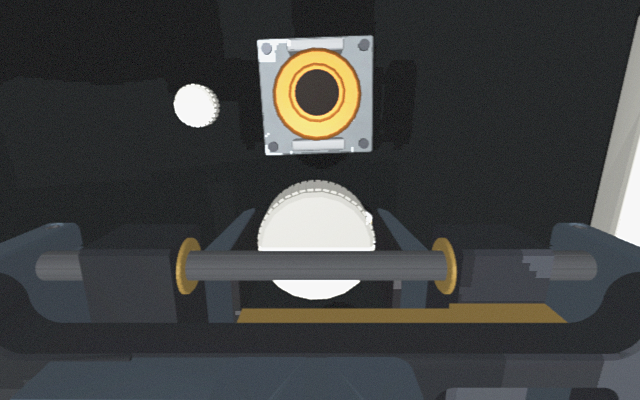

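The jar mouth is at wrist pixel (315,92), world (583.2,144.1). The cap is held level between the fingers.

move_arm:
  plan:
    - {"x": 15,"y": 0.5,"z": 0,"rx": 0,"ry": 0,"rz": 0}
    - {"x": 25,"y": 0,"z": 0,"rx": 0,"ry": 0,"rz": 0}
    - {"x": 25,"y": 0,"z": 5,"rx": 0,"ry": 0,"rz": 0}
    - {"x": 15,"y": 0,"z": 10,"rx": 0,"ry": 0,"rz": 0}
    - {"x": 4.5,"y": 0,"z": 15,"rx": 0,"ry": 0,"rz": 0}
    - {"x": 0,"y": 0,"z": 15,"rx": 0,"ry": 0,"rz": 0}
    - {"x": 0,"y": 0,"z": 8,"rx": 0,"ry": 0,"rz": 0}
    - {"x": 0,"y": 0,"z": 0,"rx": 0,"ry": 0,"rz": 0}
    - {"x": 0,"y": 0,"z": 0,"rx": 0,"ry": 0,"rz": 0}
    - {"x": 0,"y": 0,"z": 0,"rx": 0,"ry": 0,"rz": 0}

```text
time_s: 15.65
ee_pos: [583.8, 144.3, 75.3]
ee_rot: [179.9, -0.0, 90.0]
force: [0.5, 0.4, -0.9]
gripper_width: 63.0
gripper_force: 25.0
```

Run:
```python
from h import *
s=state();print(s["time_s"],s["ee_pos"],s["ee_rot"],s["qpos"][[0,5]],s["force"],s["torque"],s["gripper_width"])
```

```text
15.65 [583.75356239 144.30473008  75.25562658] [ 1.79908185e+02 -2.53881803e-02  8.99759835e+01] [12.78671545 12.8081942 ] [ 0.54794405  0.39651626 -0.90335551] [-0.14375791  0.09074614  0.02841482] 62.95414714385524
```

move_arm:
  plan:
    - {"x": 0,"y": -0.5,"z": 4,"rx": 0,"ry": 0,"rz": 0}
    - {"x": 0,"y": 0,"z": 3,"rx": 0,"ry": 0,"rz": 0}
    - {"x": 0,"y": 0,"z": 2,"rx": 0,"ry": 0,"rz": 0}
    - {"x": 0,"y": 0,"z": 2,"rx": 0,"ry": 0,"rz": 0}
    - {"x": 0,"y": 0,"z": 1,"rx": 0,"ry": 0,"rz": 0}
    - {"x": 0,"y": 0,"z": 0,"rx": 0,"ry": 0,"rz": 0}
    - {"x": 0,"y": 0,"z": 0,"rx": 0,"ry": 0,"rz": 0}

```text
time_s: 16.35
ee_pos: [582.7, 144.4, 62.5]
ee_rot: [180.0, -0.0, 90.0]
force: [-0.1, 0.1, -0.8]
gripper_width: 63.1
gripper_force: 25.0
```

move_arm:
  plan:
    - {"x": 0,"y": 0,"z": 1,"rx": 0,"ry": 0,"rz": 0}
    - {"x": 0,"y": 0,"z": 0.5,"rx": 0,"ry": 0,"rz": 0}
    - {"x": 0,"y": 0,"z": 0,"rx": 0,"ry": 0,"rz": 0}
    - {"x": 0,"y": 0,"z": 0,"rx": 0,"ry": 0,"rz": 0}

```text
time_s: 16.75
ee_pos: [582.6, 144.3, 61.0]
ee_rot: [180.0, -0.0, 90.0]
force: [0.4, -0.8, -1.3]
gripper_width: 63.0
gripper_force: 25.0
```

move_arm:
  plan:
    - {"x": 0,"y": 0,"z": 1,"rx": 0,"ry": 0,"rz": 0}
    - {"x": 0,"y": 0,"z": 1,"rx": 0,"ry": 0,"rz": 0}
    - {"x": 0,"y": 0,"z": 0,"rx": 0,"ry": 0,"rz": 0}
    - {"x": 0,"y": 0,"z": 0,"rx": 0,"ry": 0,"rz": 0}

```text
time_s: 17.15
ee_pos: [582.6, 144.4, 58.9]
ee_rot: [-180.0, -0.0, 90.0]
force: [0.5, 0.6, -0.1]
gripper_width: 63.0
gripper_force: 25.0
```

move_arm:
  plan:
    - {"x": 0,"y": 0,"z": 1,"rx": 0,"ry": 0,"rz": 0}
    - {"x": 0,"y": 0,"z": 0.5,"rx": 0,"ry": 0,"rz": 0}
    - {"x": 0,"y": 0,"z": 0,"rx": 0,"ry": 0,"rz": 0}
    - {"x": 0,"y": 0,"z": 0,"rx": 0,"ry": 0,"rz": 0}

```text
time_s: 17.55
ee_pos: [582.6, 144.3, 57.4]
ee_rot: [180.0, -0.0, 90.0]
force: [-1.3, -1.2, -0.2]
gripper_width: 63.0
gripper_force: 25.0
```

move_arm:
  plan:
    - {"x": 0,"y": 0,"z": 0.5,"rx": 0,"ry": 0,"rz": 0}
    - {"x": 0,"y": 0,"z": 0.5,"rx": 0,"ry": 0,"rz": 0}
    - {"x": 0,"y": 0,"z": 0,"rx": 0,"ry": 0,"rz": 0}
    - {"x": 0,"y": 0,"z": 0,"rx": 0,"ry": 0,"rz": 0}

```text
time_s: 17.95
ee_pos: [582.7, 144.4, 56.8]
ee_rot: [180.0, -0.0, 90.0]
force: [-1.1, 0.6, 2.8]
gripper_width: 63.5
gripper_force: 25.0
```

move_arm:
  plan:
    - {"x": 0,"y": 0,"z": 0.2,"rx": 0,"ry": 0,"rz": -0.05}
    - {"x": 0,"y": 0,"z": 0,"rx": 0,"ry": 0,"rz": -0.05}
    - {"x": 0,"y": 0,"z": 0,"rx": 0,"ry": 0,"rz": 0}

```text
time_s: 18.25
ee_pos: [583.1, 144.5, 56.6]
ee_rot: [179.9, -0.0, 95.7]
force: [0.7, 0.3, 1.5]
gripper_width: 63.0
gripper_force: 25.0
```

move_arm:
  plan:
    - {"x": 0,"y": 0,"z": 0,"rx": 0,"ry": 0,"rz": -0.05}
    - {"x": 0,"y": 0,"z": 0,"rx": 0,"ry": 0,"rz": -0.05}
    - {"x": 0,"y": 0,"z": 0,"rx": 0,"ry": 0,"rz": 0}

```text
time_s: 18.55
ee_pos: [582.3, 144.1, 55.8]
ee_rot: [-180.0, 0.0, 101.4]
force: [-0.2, -0.3, -0.1]
gripper_width: 62.7
gripper_force: 25.0
```

move_arm:
  plan:
    - {"x": 0,"y": 0,"z": 0,"rx": 0,"ry": 0,"rz": -0.05}
    - {"x": 0,"y": 0,"z": 0,"rx": 0,"ry": 0,"rz": -0.05}
    - {"x": 0,"y": 0,"z": 0,"rx": 0,"ry": 0,"rz": 0}

```text
time_s: 18.85
ee_pos: [582.0, 144.2, 55.8]
ee_rot: [-179.9, -0.0, 106.9]
force: [-0.1, -1.0, -1.4]
gripper_width: 62.9
gripper_force: 25.0
```

Run:
```python
from h import *
s=state();print(s["time_s"],s["ee_pos"],s["ee_rot"],s["qpos"][5],s["force"],s["torque"])
```

```text
18.85 [582.00666738 144.15808752  55.77466688] [-1.79920281e+02 -4.44902909e-02  1.06945166e+02] -4.1808845301298705 [-0.09845252 -0.98403671 -1.38947506] [-0.20066063  0.12133889 -0.86926583]
```

Force vanished near yaw 101 and a moment then built up, so the lugs are in the entries against the ribs. I'll ease back and push down lightly.

move_arm:
  plan:
    - {"x": 0,"y": 0,"z": 0,"rx": 0,"ry": 0,"rz": 0.05}
    - {"x": 0,"y": 0,"z": 0,"rx": 0,"ry": 0,"rz": 0.03}
    - {"x": 0,"y": 0,"z": 0,"rx": 0,"ry": 0,"rz": 0}

```text
time_s: 19.15
ee_pos: [582.7, 144.4, 56.1]
ee_rot: [180.0, 0.0, 102.6]
force: [0.5, 0.4, -0.2]
gripper_width: 62.8
gripper_force: 25.0
```

```bash
cat > s.py <<'E'
from h import *
s=state();print(s["time_s"],s["ee_pos"].round(1) if hasattr(s["ee_pos"],"round") else s["ee_pos"],np.round(s["ee_rot"],2),np.round(s["qpos"][5],1),np.round(s["force"],1),np.round(s["torque"],2),s["gripper_width"])
E
python3 s.py
```

```text
19.15 [582.7 144.4  56.1] [179.99   0.   102.55] 0.3 [ 0.5  0.4 -0.2] [-0.08 -0.01  0.03] 62.80433219453316
```

move_arm:
  plan:
    - {"x": 0,"y": 0,"z": 0.5,"rx": 0,"ry": 0,"rz": 0}
    - {"x": 0,"y": 0,"z": 0.5,"rx": 0,"ry": 0,"rz": 0}
    - {"x": 0,"y": 0,"z": 0,"rx": 0,"ry": 0,"rz": 0}

```text
time_s: 19.45
ee_pos: [582.5, 144.4, 55.1]
ee_rot: [-180.0, -0.0, 102.6]
force: [-0.3, 0.5, -0.8]
gripper_width: 63.4
gripper_force: 25.0
```

```bash
python3 s.py
```

```text
19.45 [582.5 144.4  55.1] [-179.99   -0.    102.61] 0.2 [-0.3  0.5 -0.8] [-0.09  0.02  0.02] 63.394744702312295
```

move_arm:
  plan:
    - {"x": 0,"y": 0,"z": 1,"rx": 0,"ry": 0,"rz": 0}
    - {"x": 0,"y": 0,"z": 1,"rx": 0,"ry": 0,"rz": 0}
    - {"x": 0,"y": 0,"z": 0,"rx": 0,"ry": 0,"rz": 0}

```text
time_s: 19.75
ee_pos: [582.5, 144.3, 53.0]
ee_rot: [-180.0, -0.0, 102.6]
force: [0.1, -0.3, 0.0]
gripper_width: 63.3
gripper_force: 25.0
```

```bash
python3 s.py
```

```text
19.75 [582.5 144.3  53. ] [-179.98   -0.    102.61] 0.2 [ 0.1 -0.3  0. ] [-0.04  0.06 -0.05] 63.30269190063557
```

move_arm:
  plan:
    - {"x": 0,"y": 0,"z": 1,"rx": 0,"ry": 0,"rz": 0}
    - {"x": 0,"y": 0,"z": 1,"rx": 0,"ry": 0,"rz": 0}
    - {"x": 0,"y": 0,"z": 0,"rx": 0,"ry": 0,"rz": 0}

```text
time_s: 20.05
ee_pos: [582.5, 144.3, 51.1]
ee_rot: [-180.0, -0.0, 102.6]
force: [0.2, -0.5, -0.2]
gripper_width: 63.3
gripper_force: 25.0
```

move_arm:
  plan:
    - {"x": 0,"y": 0,"z": 1,"rx": 0,"ry": 0,"rz": 0}
    - {"x": 0,"y": 0,"z": 0,"rx": 0,"ry": 0,"rz": 0}
    - {"x": 0,"y": 0,"z": 0,"rx": 0,"ry": 0,"rz": 0}

```text
time_s: 20.35
ee_pos: [582.6, 144.3, 50.2]
ee_rot: [180.0, -0.0, 102.6]
force: [-1.0, 0.4, -0.1]
gripper_width: 63.3
gripper_force: 25.0
```

```bash
python3 s.py
```

```text
20.35 [582.6 144.3  50.2] [180.    -0.   102.61] 0.2 [-1.   0.4 -0.1] [-0.1   0.02 -0.05] 63.302225128348766
```

move_arm:
  plan:
    - {"x": 0,"y": 0,"z": 1,"rx": 0,"ry": 0,"rz": 0}
    - {"x": 0,"y": 0,"z": 1,"rx": 0,"ry": 0,"rz": 0}
    - {"x": 0,"y": 0,"z": 0,"rx": 0,"ry": 0,"rz": 0}

```text
time_s: 20.65
ee_pos: [582.5, 144.3, 48.1]
ee_rot: [-180.0, -0.0, 102.6]
force: [-0.2, -0.1, -0.6]
gripper_width: 62.9
gripper_force: 25.0
```

move_arm:
  plan:
    - {"x": 0,"y": 0,"z": 0.6,"rx": 0,"ry": 0,"rz": 0}
    - {"x": 0,"y": 0,"z": 0.6,"rx": 0,"ry": 0,"rz": 0}
    - {"x": 0,"y": 0,"z": 0,"rx": 0,"ry": 0,"rz": 0}

```text
time_s: 20.95
ee_pos: [582.5, 144.3, 46.9]
ee_rot: [-180.0, -0.0, 102.6]
force: [-0.1, 0.2, -0.4]
gripper_width: 63.1
gripper_force: 25.0
```

```bash
python3 s.py
```

```text
20.95 [582.5 144.3  46.9] [-179.99   -0.    102.6 ] 0.2 [-0.1  0.2 -0.4] [-0.06  0.05  0.  ] 63.05157009471246
```

move_arm:
  plan:
    - {"x": 0,"y": 0,"z": 0.5,"rx": 0,"ry": 0,"rz": 0}
    - {"x": 0,"y": 0,"z": 0.3,"rx": 0,"ry": 0,"rz": 0}
    - {"x": 0,"y": 0,"z": 0,"rx": 0,"ry": 0,"rz": 0}

```text
time_s: 21.25
ee_pos: [582.7, 144.3, 46.4]
ee_rot: [180.0, 0.0, 102.6]
force: [-0.6, -0.3, 1.6]
gripper_width: 63.2
gripper_force: 25.0
```

```bash
python3 s.py
```

```text
21.25 [582.7 144.3  46.4] [179.98   0.   102.61] 0.2 [-0.6 -0.3  1.6] [-0.14  0.06 -0.02] 63.20000948591696
```

move_arm:
  plan:
    - {"x": 0,"y": 0,"z": 0.2,"rx": 0,"ry": 0,"rz": 0.1}
    - {"x": 0,"y": 0,"z": 0.4,"rx": 0,"ry": 0,"rz": 0.1}
    - {"x": 0,"y": 0,"z": 0.4,"rx": 0,"ry": 0,"rz": 0.1}
    - {"x": 0,"y": 0,"z": 0.4,"rx": 0,"ry": 0,"rz": 0.1}
    - {"x": 0,"y": 0,"z": 0,"rx": 0,"ry": 0,"rz": 0}

```text
time_s: 21.75
ee_pos: [583.5, 144.6, 45.7]
ee_rot: [179.9, -0.1, 79.7]
force: [-0.2, 0.4, 3.8]
gripper_width: 63.1
gripper_force: 25.0
```

```bash
python3 s.py
```

```text
21.75 [583.5 144.6  45.7] [ 1.7988e+02 -6.0000e-02  7.9690e+01] 23.1 [-0.2  0.4  3.8] [-0.07 -0.03 -0.08] 63.06731567758225
```

move_arm:
  plan:
    - {"x": 0,"y": 0,"z": 0.3,"rx": 0,"ry": 0,"rz": 0.1}
    - {"x": 0,"y": 0,"z": 0.4,"rx": 0,"ry": 0,"rz": 0.1}
    - {"x": 0,"y": 0,"z": 0.4,"rx": 0,"ry": 0,"rz": 0.1}
    - {"x": 0,"y": 0,"z": 0.4,"rx": 0,"ry": 0,"rz": 0.1}
    - {"x": 0,"y": 0,"z": 0,"rx": 0,"ry": 0,"rz": 0}

```text
time_s: 22.25
ee_pos: [583.1, 144.5, 43.9]
ee_rot: [180.0, -0.1, 56.9]
force: [0.2, 0.0, 4.2]
gripper_width: 63.0
gripper_force: 25.0
```

```bash
python3 s.py
```

```text
22.25 [583.1 144.5  43.9] [ 1.7995e+02 -6.0000e-02  5.6880e+01] 45.9 [0.2 0.  4.2] [-0.11  0.1  -0.05] 63.01410358364623
```

Following the thread well. Home should be at TCP about 41.4.

move_arm:
  plan:
    - {"x": 0,"y": 0,"z": 0.4,"rx": 0,"ry": 0,"rz": 0.1}
    - {"x": 0,"y": 0,"z": 0.4,"rx": 0,"ry": 0,"rz": 0.1}
    - {"x": 0,"y": 0,"z": 0.4,"rx": 0,"ry": 0,"rz": 0.1}
    - {"x": 0,"y": 0,"z": 0.4,"rx": 0,"ry": 0,"rz": 0.1}
    - {"x": 0,"y": 0,"z": 0,"rx": 0,"ry": 0,"rz": 0}

```text
time_s: 22.75
ee_pos: [582.9, 144.4, 42.0]
ee_rot: [180.0, -0.0, 34.0]
force: [0.2, 0.9, 3.1]
gripper_width: 63.2
gripper_force: 25.0
```

```bash
python3 s.py
```

```text
22.75 [582.9 144.4  42. ] [ 1.7998e+02 -4.0000e-02  3.4040e+01] 68.8 [0.2 0.9 3.1] [-0.12  0.05 -0.1 ] 63.210678097557484
```

move_arm:
  plan:
    - {"x": 0,"y": 0,"z": 0.4,"rx": 0,"ry": 0,"rz": 0.1}
    - {"x": 0,"y": 0,"z": 0.2,"rx": 0,"ry": 0,"rz": 0.1}
    - {"x": 0,"y": 0,"z": 0,"rx": 0,"ry": 0,"rz": 0}

```text
time_s: 23.05
ee_pos: [582.8, 144.4, 41.4]
ee_rot: [-180.0, -0.0, 22.6]
force: [0.3, 0.0, 3.7]
gripper_width: 63.0
gripper_force: 25.0
```

```bash
python3 s.py
```

```text
23.05 [582.8 144.4  41.4] [-1.800e+02 -3.000e-02  2.262e+01] 80.2 [0.3 0.  3.7] [-0.06  0.07 -0.05] 62.97216703061276
```

move_arm:
  plan:
    - {"x": 0,"y": 0,"z": 0.1,"rx": 0,"ry": 0,"rz": 0.08}
    - {"x": 0,"y": 0,"z": 0,"rx": 0,"ry": 0,"rz": 0.06}
    - {"x": 0,"y": 0,"z": 0,"rx": 0,"ry": 0,"rz": 0}

```text
time_s: 23.35
ee_pos: [582.8, 144.3, 41.4]
ee_rot: [-180.0, -0.0, 14.6]
force: [0.7, 0.5, 4.3]
gripper_width: 62.9
gripper_force: 25.0
```

```bash
python3 s.py
```

```text
23.35 [582.8 144.3  41.4] [-1.800e+02 -3.000e-02  1.462e+01] 88.2 [0.7 0.5 4.3] [-0.02  0.12  0.05] 62.85965532108734
```

move_arm:
  plan:
    - {"x": 0,"y": 0,"z": 0,"rx": 0,"ry": 0,"rz": 0.05}
    - {"x": 0,"y": 0,"z": 0,"rx": 0,"ry": 0,"rz": 0.04}
    - {"x": 0,"y": 0,"z": 0,"rx": 0,"ry": 0,"rz": 0}

```text
time_s: 23.65
ee_pos: [582.9, 144.2, 41.4]
ee_rot: [180.0, -0.0, 9.5]
force: [0.4, -0.9, 5.4]
gripper_width: 62.8
gripper_force: 25.0
```

```bash
python3 s.py
```

```text
23.65 [582.9 144.2  41.4] [ 1.7998e+02 -4.0000e-02  9.4700e+00] 93.4 [ 0.4 -0.9  5.4] [-0.22  0.13  0.12] 62.817095666086345
```

Home: the TCP is at 41.4 as predicted, it no longer descends, and the moment is rising at 93°. Releasing.

move_arm:
  plan:
    - {"x": 0,"y": 0,"z": 0,"rx": 0,"ry": 0,"rz": 0}
    - {"x": 0,"y": 0,"z": 0,"rx": 0,"ry": 0,"rz": 0}
    - {"x": 0,"y": 0,"z": 0,"rx": 0,"ry": 0,"rz": 0}
    - {"x": 0,"y": 0,"z": 0,"rx": 0,"ry": 0,"rz": 0}
    - {"x": 0,"y": 0,"z": 0,"rx": 0,"ry": 0,"rz": 0}
    - {"x": 0,"y": 0,"z": 0,"rx": 0,"ry": 0,"rz": 0}
  grip: 1

```text
time_s: 24.25
ee_pos: [582.5, 144.4, 40.9]
ee_rot: [-180.0, 0.0, 9.2]
force: [-0.3, 0.2, -0.1]
gripper_width: 91.1
gripper_force: 0.0
```

move_arm:
  plan:
    - {"x": 0,"y": 0,"z": -10,"rx": 0,"ry": 0,"rz": 0}
    - {"x": 0,"y": 0,"z": -15,"rx": 0,"ry": 0,"rz": 0}
    - {"x": 0,"y": 0,"z": -20,"rx": 0,"ry": 0,"rz": 0}
    - {"x": 0,"y": 0,"z": -20,"rx": 0,"ry": 0,"rz": 0}
    - {"x": -20,"y": 0,"z": -20,"rx": 0,"ry": 0,"rz": 0}
    - {"x": -40,"y": 0,"z": 0,"rx": 0,"ry": 0,"rz": 0}
    - {"x": -30,"y": 0,"z": 0,"rx": 0,"ry": 0,"rz": 0}
    - {"x": 0,"y": 0,"z": 0,"rx": 0,"ry": 0,"rz": 0}
    - {"x": 0,"y": 0,"z": 0,"rx": 0,"ry": 0,"rz": 0}

```text
time_s: 25.15
ee_pos: [494.2, 130.1, 127.2]
ee_rot: [-180.0, -0.1, 9.2]
force: [-0.4, -0.1, 0.2]
gripper_width: 91.2
gripper_force: 0.0
```

```bash
python3 s.py
python3 - <<'E'
from h import *
for c in("wrist","top","side"):
    f=grab_frame(c);p=pts(f,np.ones((400,640),bool))
    t=p[(abs(p[:,2]-92)<5)&(np.hypot(p[:,0]-583,p[:,1]-144)<45)]
    if len(t): print(c,len(t),np.percentile(t,[1,50,99],axis=0).round(1).tolist())
    if c=="wrist": cv2.imwrite("pics/w3.png",f["img"][:,:,::-1])
E
```

```text
25.15 [494.2 130.1 127.2] [-1.7999e+02 -1.4000e-01  9.2200e+00] 94.2 [-0.4 -0.1  0.2] [-0.1   0.15 -0.03] 91.18989814005428
wrist 5888 [[554.9, 116.6, 88.6], [584.4, 145.3, 90.9], [612.2, 173.8, 92.6]]
top 110 [[570.7, 115.6, 87.3], [598.4, 142.4, 91.6], [610.9, 175.4, 96.2]]
side 277 [[551.7, 110.8, 87.3], [579.7, 137.3, 91.3], [609.2, 168.5, 93.9]]
```

View pics/w3.png

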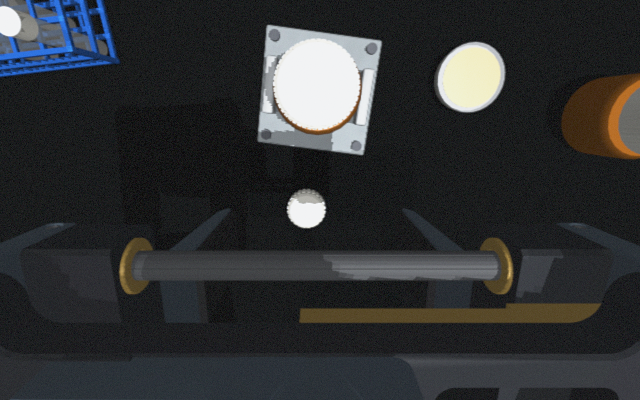

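The cap sits level and centred on the jar at pixel (317,84). Its top is at z≈91–92 (92 is home), and the gripper is clear.

```bash
python3 -c "from workcell import job_done; print(job_done())"
```

```text
the job is handed in; nothing more can be done
None
```

The white cap is screwed fully home on the clamped jar, level and released; the job was handed in at about 25 s of the 72 s allowed, but no verdict came back.

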